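# Clear the violin maker's bench into its trays

## Task

Sort the things on the bench: put both brass finger planes in the green-floored tray, standing on their soles, and both wooden spool clamps in the blue-floored tray, standing upright. Nest the loose aluminium angle snugly over the shorter angle on the dark wooden block, ridge over ridge and legs against legs, so that it covers the shorter one from end to end. Leave the mug and the glue bottle where they are, and let go of everything.

Things in the scene. Friction and masses are not known exactly. Their poses are not given: they have to be found in the camera images.
- plane_dark: A small solid brass violin maker's finger plane with a black wedge, standing on its flat sole; 60 mm long (its x), 28 mm wide over the flat parallel upright brass cheeks (its y; cheeks 56 mm long, 26 mm high), 36 mm high in all with wedge and blade, which slope up at the -x end and overhang it by up to 3 mm; about 220 g. Origin at the centre of the sole, z up.
- plane_red: A small solid brass violin maker's finger plane with a red wedge, standing on its flat sole; 60 mm long (its x), 28 mm wide over the flat parallel upright brass cheeks (its y; cheeks 56 mm long, 26 mm high), 36 mm high in all with wedge and blade, which slope up at the -x end and overhang it by up to 3 mm; about 220 g. Origin at the centre of the sole, z up.
- clamp_light: A wooden spool clamp with pale discs, standing upright: bottom disc 38 mm across and 18 mm high, an 8 mm steel screw, top disc 36 mm across from 46 to 64 mm height (fixed on the screw; it can be gripped across from any side), brass wing nut above it up to 78 mm (28 mm span along its x); about 90 g. Origin at the centre of the underside, z up the screw.
- clamp_dark: A wooden spool clamp with dark brown discs, standing upright: bottom disc 38 mm across and 18 mm high, an 8 mm steel screw, top disc 36 mm across from 46 to 64 mm height (fixed on the screw; it can be gripped across from any side), brass wing nut above it up to 78 mm (28 mm span along its x); about 90 g. Origin at the centre of the underside, z up the screw.
- guard: The loose bare aluminium angle (a vice jaw guard), lying on the bench like a tent, ridge up: 56 mm long along its ridge (its x) with flat upright ends, 45 mm wide over the legs (its y), 25.5 mm high; legs 32 mm wide and 4 mm thick, at a right angle; about 40 g. It can be gripped across its two ends. Origin under the ridge at mid length, at the height of the leg edges, z up.
- plane_tray: A shallow fixed pale wooden tray with a flat green floor, 120 x 172 mm outside (short side its x, long side its y), 18 mm high, walls 4 mm thick, inner floor 6 mm above the bench. Origin at the centre of its underside.
- clamp_tray: A shallow fixed pale wooden tray with a flat blue floor, 120 x 172 mm outside (short side its x, long side its y), 18 mm high, walls 4 mm thick, inner floor 6 mm above the bench. Origin at the centre of its underside.
- guard_rest: Fixed dark wooden block 90 (x) x 70 (y) x 12 mm high, with an aluminium angle of the same section as the loose one but only 40 mm long fixed on its middle, ridge up and along the block's x, ridge 37.5 mm above the bench. An angle nested over it has its origin 17.7 mm above the block's origin and hangs over 8 mm at each end. Origin at the centre of the block's underside.
- mug: White mug, 80 mm across, 90 mm high, handle to its y. Origin at the centre of the underside. Bystander, not to be moved.
- glue_bottle: White glue bottle with an orange cap, 52 mm across, 130 mm high. Origin at the centre of the underside. Bystander, not to be moved.
Things that resemble listed ones, but are neither listed nor needed, are in the scene too. What is shaped like the plane_red but purple is not meant. What is shaped like the clamp_dark but turquoise is not meant.

How it is judged:
By the outcome, as a careful person would: the job done as asked, in the order asked, and still so for the second after the job is handed in, with the robot touching nothing.
It also fails if it takes over 144 s, if anything falls off the work surface, if the arm or the gripper's body presses on something with over 40 N, if the wrist force passes 120 N, or if a joint passes its speed limit or range.

## Robot

A 6-joint arm with a two-finger parallel gripper is mounted at the origin on the work surface. World frame = base frame: x ahead of the robot, y to its left, z up, the work surface at z = 0. Lengths are in m, angles in rad, forces in N, time in s.
With the tool pointing down it reaches from about 0.3 to 0.775 m from the base axis. Payload 14.6 kg.
Tool frame: the origin (TCP) lies midway between the tips of the shut fingers; the grasp point (between the pads) lies 19 mm behind it (ctrl.hold_point_z is the distance from the TCP to the grasp point, in m); z points along the fingers, x is the direction in which the jaws open and shut, and the axes are right-handed (so a half turn about z gives the same grasp; the last joint's range is limited). The gripper opens to 94 mm and grips with 3 to 60 N. Pads are 16 mm wide; open, the fingers measure 119 mm over their backs; the gripper's body (75 mm by 177 mm) begins 78 mm behind the grasp point.
Start: joints at [1.273, 0.3, 1.521, -0, 1.321, -0.067], TCP at [0.126, 0.535, 0.205] pointing down, gripper open.
Joint ranges: [-3.03, 3.03], [-0.79, 2.21], [0.23, 2.52], [-1.04, 4.18], [0, 3.07], [-2.55, 2.55]. Speed limits (rad/s): [2.22, 2.22, 2.57, 3.14, 3.14, 3.14].

## Interface

Orientations are given as [roll, pitch, yaw] about the fixed x, y, z axes, in that order (R = Rz(yaw) Ry(pitch) Rx(roll)).
In Python, from station import ctrl, viewer, ticket, nets gives the robot as it stands.
- The arm moves only by the tool carry_out, never from a script. Its argument "commands" is one flat list of numbers, 7 for each row, row after row: the closure, from -1 (fully open) to 1 (shut), so that 0 is half open, then the shift along the world's x, y, z in cm, then the turn, a rotation vector about the world's x, y, z in rad. In form: [gripper, tx, ty, tz, ax, ay, az, gripper, tx, ty, tz, ax, ay, az, ...]. A call has 1 to 12 rows; each row is the pose to reach, as a shift and turn from the pose measured when the call began; what a row does not reach only later rows make up. A row lasts 1/12 s, in which the tool goes at most 41.7 mm and 7.16 degrees, less where a joint would pass 70% of its speed; a pose out of reach is approached as far as the arm can. A call with a gripper value outside its range is refused whole. The fingers move at their own pace and stop on an object; "force" is the grip in N (left out, the last holds). Time passes only in rows, so rows that repeat a pose let the fingers close. It gives the time, the measured TCP pose, the force and the opening at its end, in the units of the state.
- ctrl.get_obs(): the state, without advancing time (a new reading comes with each control period).
- viewer.camera(name): name is "side" or "top"; returns (picture, depth): 384x512x3 uint8, blue, green, red; 384x512 float32, m along the optical axis (not along the pixel's ray), 0 where there is no reading.
- viewer.camera_info(name): a dict with "fx", "fy", "cx", "cy" (pixels), "D" ([k1, k2, p1, p2, k3] as OpenCV has them; the pictures are not rectified), "R" (3x3) and "t" (3): a world point X has camera coordinates R X + t. Camera axes: x right, y down, z forward; pixel columns grow to the right and rows downward; lengths in m; the calibration is good to about 2 mm. A picture is of the moment at which its call begins. camera_info takes no time and is no camera call.
- ticket.hand_in(): hands the job in, once; it reports no verdict.
Trained networks look in the newest picture that a camera, given by its name, has taken for a name from the list of things; names that differ only in an ending like _2 or _b are one class to them, and where a whole thing is asked for, a point or a joint stands for the part that bears it (a point fixed in the world has none). Each returns a list of dicts, best first, with "confidence" (0 to 1); they miss things now and then, are a little off and sometimes report something else, mostly with a low value. They report only what shows in the picture. A call takes as long as a camera call. They do not tell look-alikes from the thing itself.
- nets.silhouettes(camera, thing): "region" (384x512 bool, what is visible of it) and "extent" ([left, top, right, bottom] in pixels, round what is visible of it).
The state is a dict: "time_s": time; "qpos": joint angles; "joint_vel": joint speeds; "tau": joint torques, N m; "ee_pos": TCP position; "eef_rot": TCP orientation; "force": force on the tool from outside, world axes, zero at the start; "moment": the same for the moment, N m; "grip_width": finger opening in m.
Only numpy, scipy, OpenCV 4.12 (cv2) and the standard library are available. Lean on these libraries where they do the work, as an engineer would, in place of code of your own. Each camera call takes 0.05 s, during which the arm holds its last target. There are 200 camera calls.

## Working session

There is one attempt and no reset: what is moved stays moved. The work goes in short steps, Python scripts to look and compute and a tool call to move; the robot and the scene stay as the last step left them, time stands still between calls to the robot, and variables do not carry over. Pictures are saved under pics/ and viewed, about 12 in all and at most 16, crops included, and the job is handed in when it is done.

Besides the shell and the picture viewer there is one more tool, called after ">>>" in YAML: its name, and indented under it one key for each argument. carry_out: Moves the arm, as the interface text tells. Its arguments: {"type":"object","properties":{"commands":{"type":"array","items":{"type":"number"}},"force":{"type":"number"}},"required":["commands"]}

```bash
ls; mkdir -p pics; python3 - <<'E'
from station import ctrl, viewer
import cv2,numpy as np
o=ctrl.get_obs();print(o)
for n in("top","side"):
    p,d=viewer.camera(n);cv2.imwrite(f"pics/{n}0.png",p);np.savez(f"pics/{n}0.npz",p=p,d=d);i=viewer.camera_info(n);print(n,i)
E
```

```text
pics
{'time_s': 0.0, 'qpos': array([ 1.27342083e+00,  3.00446769e-01,  1.52160290e+00,  9.44161092e-06,
        1.32068113e+00, -6.65948731e-02]), 'joint_vel': array([-4.85317068e-04,  6.54189183e-04, -6.13165382e-04, -3.73716046e-05,
       -3.42425505e-04, -2.71972525e-04]), 'tau': array([ 2.07966979e-03, -5.31811595e+01, -3.52735627e+01,  7.08703394e-02,
        2.43830297e-02, -8.64256549e-05]), 'ee_pos': array([0.12572501, 0.53516346, 0.20489044]), 'eef_rot': array([-3.14150779e+00,  1.13501714e-03,  1.34001341e+00]), 'force': array([ 0.37598194,  0.97256654, -0.29014061]), 'moment': array([ 0.01306578, -0.01245157, -0.01632319]), 'grip_width': 0.09399208470238499}
top {'fx': 391.4257825985743, 'fy': 391.4257825985743, 'cx': 255.74495692049996, 'cy': 192.1707029427417, 'D': array([-0.00014215,  0.        ,  0.        ,  0.        ,  0.        ]), 'R': array([[-0.01184945, -0.99992818,  0.00179688],
       [-0.99522324,  0.01161951, -0.09693142],
       [ 0.09690357, -0.00293688, -0.99528944]]), 't': array([0.0252072 , 0.48562727, 1.37687952])}
side {'fx': 350.90585791283905, 'fy': 350.90585791283905, 'cx': 254.5966967368601, 'cy': 189.23132467797416, 'D': array([0.03686871, 0.        , 0.        , 0.        , 0.        ]), 'R': array([[-0.99619712, -0.0864683 , -0.0107019 ],
       [-0.03591346,  0.51942448, -0.85376135],
       [ 0.07938212, -0.85013025, -0.52055454]]), 't': array([0.48483202, 0.05457895, 1.12492726])}
```

View pics/top0.png

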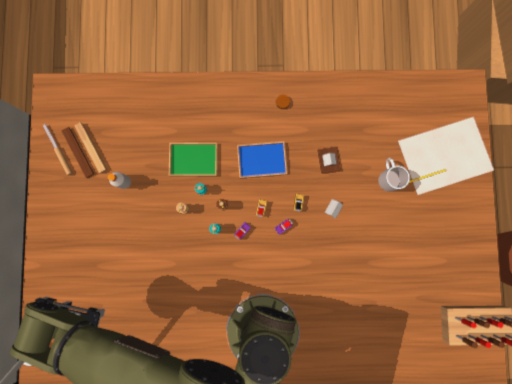

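View pics/side0.png

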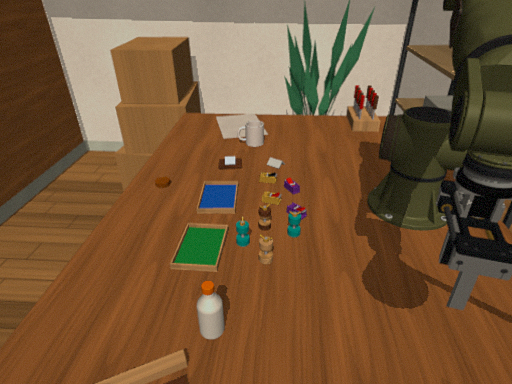

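```bash
cat > h.py <<'E'
from station import ctrl, viewer, nets
import cv2,numpy as np
def world(n,d,mask=None):
    i=viewer.camera_info(n);h,w=d.shape
    K=np.array([[i['fx'],0,i['cx']],[0,i['fy'],i['cy']],[0,0,1]])
    v,u=np.nonzero((d>0)&(mask if mask is not None else True))
    xy=cv2.undistortPoints(np.c_[u,v].astype(float)[:,None],K,i['D'])[:,0]
    z=d[v,u];P=np.c_[xy*z[:,None],z]
    return (P-i['t'])@i['R'],u,v
def proj(n,X):
    i=viewer.camera_info(n);K=np.array([[i['fx'],0,i['cx']],[0,i['fy'],i['cy']],[0,0,1]])
    return cv2.projectPoints(np.atleast_2d(X).astype(float),cv2.Rodrigues(i['R'])[0],i['t'],K,i['D'])[0][:,0]
E
python3 - <<'E'
from h import *
z=np.load('pics/top0.npz');c=z['p'][130:250,165:355];cv2.imwrite('pics/c1.png',cv2.resize(c,None,fx=4.2,fy=4.2,interpolation=cv2.INTER_CUBIC))
P={n:viewer.camera(n) for n in("top","side")}
for th in "plane_dark plane_red clamp_light clamp_dark guard plane_tray clamp_tray guard_rest mug glue_bottle".split():
  for n in("top","side"):
    for r in nets.silhouettes(n,th)[:4]:
        m=r['region'];w,u,v=world(n,P[n][1],m)
        if len(w)==0: print(th,n,'nodepth');continue
        zl=np.percentile(w[:,2],[5,95])
        (cx,cy),(a,b),an=cv2.minAreaRect(w[:,:2].astype(np.float32))
        print(th,n,round(r['confidence'],2),r['extent'],len(w),'z',zl.round(3),'med',np.median(w[:,:2],0).round(4),'rect',np.round([cx,cy,a,b],4),round(an,1))
E
```

```text
plane_dark side 0.61 [259.2, 173.2, 277.5, 184.6] 147 z [0.002 0.031] med [ 0.4487 -0.121 ] rect [ 0.4472 -0.1527  0.0781  0.0539] 83.3
plane_dark side 0.53 [238.0, 119.5, 262.2, 147.5] 529 z [0.001 0.087] med [ 0.5336 -0.4386] rect [ 0.5818 -0.5231  0.1114  0.2502] 30.1
plane_red top 0.71 [234.3, 222.1, 250.4, 238.8] 123 z [0.007 0.033] med [0.3484 0.07  ] rect [0.3496 0.0717 0.0253 0.0604] 44.9
plane_red top 0.7 [278.8, 221.9, 292.1, 231.5] 91 z [0.013 0.033] med [ 0.3642 -0.0758] rect [ 0.3642 -0.0758  0.0216  0.0542] 33.3
plane_red top 0.41 [257.0, 198.4, 268.5, 218.8] 126 z [0.003 0.034] med [0.4255 0.0016] rect [0.4273 0.0029 0.0326 0.0542] 88.8
plane_red side 0.61 [285.5, 205.6, 305.6, 215.7] 158 z [0.005 0.035] med [0.3515 0.0753] rect [0.3512 0.1049 0.0572 0.1254] 3.7
plane_red side 0.51 [263.6, 191.5, 279.6, 206.7] 201 z [0.003 0.031] med [0.4318 0.0118] rect [0.4313 0.0034 0.0324 0.0587] 73.0
plane_red side 0.44 [282.6, 175.6, 301.5, 192.8] 167 z [0.004 0.031] med [ 0.3674 -0.0683] rect [ 0.365  -0.0748  0.0308  0.0598] 35.7
clamp_light top 0.49 [175.7, 206.0, 190.4, 211.7
[... 1748 characters left out ...]
436] rect [ 0.6051 -0.2472  0.0957  0.0718] 8.0
guard_rest side 0.8 [218.8, 157.6, 244.2, 171.1] 249 z [0.003 0.033] med [ 0.6028 -0.2324] rect [ 0.6073 -0.2643  0.087   0.1097] 8.7
mug top 0.81 [376.1, 156.1, 410.5, 192.7] 680 z [0.    0.089] med [ 0.5306 -0.4707] rect [ 0.5378 -0.4647  0.1195  0.0917] 28.2
mug side 0.61 [236.6, 120.7, 263.1, 150.0] 509 z [0.004 0.088] med [ 0.5307 -0.438 ] rect [ 0.5753 -0.5038  0.1101  0.2116] 35.6
glue_bottle top 0.74 [105.5, 168.7, 132.6, 186.4] 294 z [0.011 0.131] med [0.5259 0.4885] rect [0.5266 0.5114 0.0509 0.0773] 18.4
glue_bottle side 0.69 [196.5, 280.8, 224.2, 338.6] 1225 z [0.009 0.13 ] med [0.5284 0.515 ] rect [0.5444 0.4631 0.0568 0.1296] 13.7
```

View pics/c1.png

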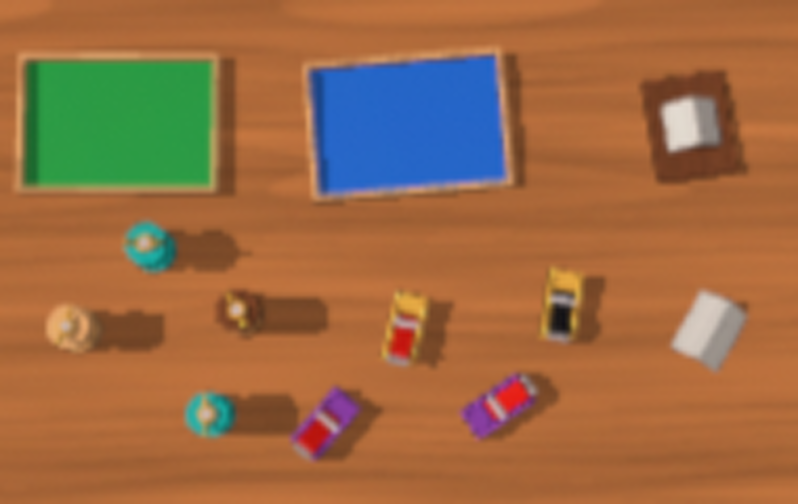

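```bash
cat > fit.py <<'E'
from h import *
from scipy.optimize import minimize
def cloud(n):
    p,d=viewer.camera(n);w,u,v=world(n,d);return w
def rect(w,c,r,z0,z1):
    s=w[(np.hypot(w[:,0]-c[0],w[:,1]-c[1])<r)&(w[:,2]>z0)&(w[:,2]<z1)]
    (x,y),(a,b),an=cv2.minAreaRect(s[:,:2].astype(np.float32))
    if a<b:a,b,an=b,a,an+90
    return len(s),np.round([x,y,a,b],4),round((an+90)%180-90,1)
def ridge(w,c,r,z0,z1,yaw0):
    "tent z=h-|n.(p-c)|: fit h,offset,yaw"
    s=w[(np.hypot(w[:,0]-c[0],w[:,1]-c[1])<r)&(w[:,2]>z0)&(w[:,2]<z1)]
    f=lambda q:np.mean(np.minimum(np.abs(s[:,2]-(q[2]-np.abs(-np.sin(q[1])*(s[:,0]-c[0])+np.cos(q[1])*(s[:,1]-c[1])-q[0]))),.004))
    b=min((minimize(f,[o,yaw0+t,z1-.002],method='Nelder-Mead',options=dict(xatol=1e-5,fatol=1e-8,initial_simplex=[[o,yaw0+t,z1-.002],[o+.004,yaw0+t,z1-.002],[o,yaw0+t+.1,z1-.002],[o,yaw0+t,z1-.006]])) for o in(-.006,0,.006) for t in(-.15,0,.15)),key=lambda b:b.fun)
    o,y,h=b.x;a=s[:,:2]-c;t=a@[np.cos(y),np.sin(y)];m=(t[np.argsort(t)[3]]+t[np.argsort(t)[-4]])/2
    return 'tent',len(s),np.round(c+m*np.array([np.cos(y),np.sin(y)])+o*np.array([-np.sin(y),np.cos(y)]),4),'L',round(np.ptp(t),3),'yaw',round(np.degrees(y),1),'h',round(h,4),'err',round(b.fun,4)
E
python3 - <<'E'
from fit import *
for n in("top","side"):
    w=cloud(n)
    print(n,'bench z',np.median(w[(abs(w[:,0]-.52)<.02)&(abs(w[:,1]+.1)<.05),2]))
    for k,c in dict(red=(.427,.003),dark=(.447,-.12)).items(): print(k,rect(w,c,.045,.012,.05),rect(w,c,.045,.022,.05))
    for k,c in dict(light=(.432,.28),cdark=(.447,.147)).items(): print(k,rect(w,c,.05,.05,.067),rect(w,c,.05,.066,.09))
    for k,c in dict(ptray=(.612,.2505),ctray=(.608,-.003)).items(): print(k,rect(w,c,.12,.014,.03))
    print(rect(w,(.604,-.247),.07,.006,.016),ridge(w,np.array([.604,-.247]),.035,.02,.042,.14))
    c=np.array([.426,-.26]);print(rect(w,c,.05,.004,.03));
    for y in(-.6,):print(ridge(w,c,.045,.006,.03,y))
E
```

```text
top bench z 0.00010392172452279196
red (119, array([0.4281, 0.0025, 0.058 , 0.0278]), -13.3) (92, array([0.4281, 0.0023, 0.058 , 0.0273]), -13.2)
dark (127, array([ 0.4464, -0.131 ,  0.0594,  0.0279]), -9.0) (104, array([ 0.4465, -0.1309,  0.0595,  0.0276]), -9.4)
light (61, array([0.4318, 0.28  , 0.033 , 0.0318]), -88.5) (38, array([0.4305, 0.28  , 0.0305, 0.027 ]), 25.3)
cdark (60, array([0.4425, 0.1408, 0.0341, 0.0334]), -27.3) (33, array([0.4427, 0.1426, 0.0302, 0.0258]), -21.8)
ptray (196, array([0.5864, 0.2475, 0.1722, 0.1666]), 89.8)
ctray (181, array([ 0.6056, -0.0023,  0.1722,  0.1204]), -86.2)
(330, array([ 0.6022, -0.2495,  0.1239,  0.0929]), -7.8) ('tent', 99, array([ 0.6013, -0.2477]), 'L', np.float64(0.042), 'yaw', np.float64(11.7), 'h', np.float64(0.0372), 'err', np.float64(0.0021))
(213, array([ 0.4233, -0.2566,  0.086 ,  0.0839]), 39.5)
('tent', 171, array([ 0.4241, -0.2602]), 'L', np.float64(0.065), 'yaw', np.float64(-28.6), 'h', np.float64(0.0264), 'err', np.float64(0.0019))
side bench z 9.779972710977307e-06
red (144, array([0.4317, 0.0024, 0.0587, 0.0323]), -13.3
[... 215 characters left out ...]
 0.0341]), -58.7) (40, array([0.4342, 0.2807, 0.0285, 0.0132]), -1.2)
cdark (93, array([0.4457, 0.1438, 0.0339, 0.0309]), -14.2) (31, array([0.446 , 0.1436, 0.0273, 0.0167]), 60.6)
ptray (416, array([0.5837, 0.247 , 0.1769, 0.1753]), -0.7)
ctray (211, array([ 0.6087, -0.0034,  0.1775,  0.1203]), -85.9)
(156, array([ 0.6055, -0.2453,  0.0887,  0.0717]), 6.2) ('tent', 58, array([ 0.6074, -0.2461]), 'L', np.float64(0.037), 'yaw', np.float64(21.3), 'h', np.float64(0.0365), 'err', np.float64(0.0024))
(100, array([ 0.4298, -0.2556,  0.059 ,  0.0329]), -31.1)
('tent', 92, array([ 0.4264, -0.2582]), 'L', np.float64(0.059), 'yaw', np.float64(-35.8), 'h', np.float64(0.0251), 'err', np.float64(0.0021))
```

>>> carry_out:
  commands: [-0.2,30.4,-53.3,-8.5,0,0,0,-0.2,30.4,-53.3,-8.5,0,0,0,-0.2,30.4,-53.3,-8.5,0,0,0,-0.2,30.4,-53.3,-8.5,0,0,0,-0.2,30.4,-53.3,-8.5,0,0,0,-0.2,30.4,-53.3,-8.5,0,0,0,-0.2,30.4,-53.3,-8.5,0,0,0,-0.2,30.4,-53.3,-8.5,0,0,0,-0.2,30.4,-53.3,-8.5,0,0,0,-0.2,30.4,-53.3,-8.5,0,0,0,-0.2,30.4,-53.3,-8.5,0,0,0,-0.2,30.4,-53.3,-8.5,0,0,0]
  force: 25

```text
time_s: 2.3
ee_pos: [0.3718, 0.1032, 0.1369]
eef_rot: [3.141, -0.0, 1.34]
force: [0.6, 1.3, 0.5]
grip_width: 0.0565
```

>>> carry_out:
  commands: [-0.2,5.8,-10.1,-1.7,0,0,0,-0.2,5.8,-10.1,-1.7,0,0,0,-0.2,5.8,-10.1,-1.7,0,0,0,-0.2,5.8,-10.1,-1.7,0,0,0,-0.2,5.8,-10.1,-1.7,0,0,0,-0.2,5.8,-10.1,-7,0,0,0,-0.2,5.8,-10.1,-7,0,0,0]

```text
time_s: 2.88
ee_pos: [0.4281, 0.0032, 0.0641]
eef_rot: [-3.14, -0.0, 1.341]
force: [-1.4, 0.3, -0.7]
grip_width: 0.0565
```

```bash
python3 - <<'E'
from fit import *
print(ctrl.get_obs()['ee_pos'])
p,d=viewer.camera("side");cv2.imwrite('pics/c2.png',cv2.resize(p[130:250,200:360],None,fx=5,fy=5,interpolation=cv2.INTER_CUBIC))
E
```

```text
[0.42808049 0.00319044 0.06414006]
```

View pics/c2.png

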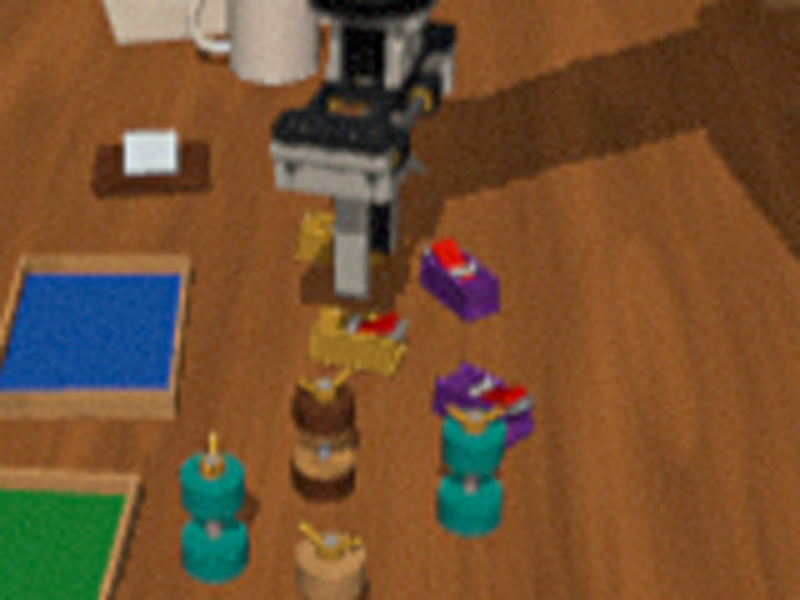

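The crop shows the brass, red-wedged plane at about (271,198), right under the gripper. The look-alikes are purple, at (292,185) and (297,208), so this is the right one.

>>> carry_out:
  commands: [-0.2,0.1,-0.1,-6,0,0,0,-0.2,0.1,-0.1,-6,0,0,0,-0.2,0.1,-0.1,-6,0,0,0,-0.2,0.1,-0.1,-6,0,0,0,1,0.1,-0.1,-6,0,0,0,1,0.1,-0.1,-6,0,0,0,1,0.1,-0.1,-6,0,0,0,1,0.1,-0.1,-6,0,0,0,1,0.1,-0.1,-6,0,0,0,1,0.1,-0.1,-6,0,0,0]
  force: 25

```text
time_s: 3.77
ee_pos: [0.4286, 0.0024, 0.0039]
eef_rot: [-3.138, 0.0, 1.341]
force: [-1.7, -0.4, 8.0]
grip_width: 0.0278
```

>>> carry_out:
  commands: [1,0,0,12.6,0,0,0,1,0,0,12.6,0,0,0,1,0,0,12.6,0,0,0,1,18.3,28.2,12.6,0,0,0.22,1,18.3,28.2,12.6,0,0,0.22,1,18.3,28.2,12.6,0,0,0.22,1,18.3,28.2,12.6,0,0,0.22,1,18.3,28.2,12.6,0,0,0.22,1,18.3,28.2,12.6,0,0,0.22,1,18.3,28.2,12.6,0,0,0.22,1,18.3,28.2,12.6,0,0,0.22,1,18.3,28.2,12.6,0,0,0.22]

```text
time_s: 4.77
ee_pos: [0.6128, 0.2893, 0.1279]
eef_rot: [-3.137, -0.0, 1.564]
force: [-0.9, -0.5, -2.9]
grip_width: 0.028
```

>>> carry_out:
  commands: [1,-0.1,-0.4,-4,0,0,0,1,-0.1,-0.4,-8,0,0,0,1,-0.1,-0.4,-10,0,0,0,1,-0.1,-0.4,-11,0,0,0,1,-0.1,-0.4,-11.7,0,0,0,1,-0.1,-0.4,-11.7,0,0,0,1,-0.1,-0.4,-11.7,0,0,0,0.1,-0.1,-0.4,-11.7,0,0,0,0.1,-0.1,-0.4,-11.7,0,0,0,0.1,-0.1,-0.4,-11.7,0,0,0,0.1,-0.1,-0.4,-11.7,0,0,0]

```text
time_s: 5.68
ee_pos: [0.6121, 0.2854, 0.0115]
eef_rot: [-3.138, -0.001, 1.564]
force: [0.4, 0.2, -0.4]
grip_width: 0.042
```

>>> carry_out:
  commands: [0.1,0,0,11.8,0,0,0,0.1,0,0,11.8,0,0,0,0.1,0,0,11.8,0,0,0,0,-16.5,-41.6,11.8,0,0,-0.155,0,-16.5,-41.6,11.8,0,0,-0.155,0,-16.5,-41.6,11.8,0,0,-0.155,0,-16.5,-41.6,11.8,0,0,-0.155,0,-16.5,-41.6,11.8,0,0,-0.155,0,-16.5,-41.6,11.8,0,0,-0.155,-0.2,-16.5,-41.6,11.8,0,0,-0.155,-0.2,-16.5,-41.6,11.8,0,0,-0.155,-0.2,-16.5,-41.6,11.8,0,0,-0.155]

```text
time_s: 6.68
ee_pos: [0.4728, -0.0648, 0.13]
eef_rot: [-3.139, -0.001, 1.409]
force: [0.9, 0.1, 0.0]
grip_width: 0.0565
```

Now over the dark plane: 4 rows across, down, then close.

>>> carry_out:
  commands: [-0.2,-2.5,-6.6,0,0,0,0,-0.2,-2.5,-6.6,0,0,0,0,-0.2,-2.5,-6.6,-3,0,0,0,-0.2,-2.5,-6.6,-7,0,0,0,-0.2,-2.5,-6.6,-10,0,0,0,-0.2,-2.5,-6.6,-12.6,0,0,0,-0.2,-2.5,-6.6,-12.6,0,0,0,1,-2.5,-6.6,-12.6,0,0,0,1,-2.5,-6.6,-12.6,0,0,0,1,-2.5,-6.6,-12.6,0,0,0,1,-2.5,-6.6,-12.6,0,0,0,1,-2.5,-6.6,-12.6,0,0,0]

```text
time_s: 7.68
ee_pos: [0.4481, -0.1309, 0.0045]
eef_rot: [-3.14, -0.0, 1.409]
force: [-0.1, 0.0, 3.4]
grip_width: 0.0277
```

>>> carry_out:
  commands: [1,0,0,12.5,0,0,0,1,0,0,12.5,0,0,0,1,0,0,12.5,0,0,0,1,16.4,34.3,12.5,0,0,0.155,1,16.4,34.3,12.5,0,0,0.155,1,16.4,34.3,12.5,0,0,0.155,1,16.4,34.3,12.5,0,0,0.155,1,16.4,34.3,12.5,0,0,0.155,1,16.4,34.3,12.5,0,0,0.155,1,16.4,34.3,12.5,0,0,0.155,1,16.4,34.3,12.5,0,0,0.155,1,16.4,34.3,12.5,0,0,0.155]

```text
time_s: 8.68
ee_pos: [0.6101, 0.2095, 0.1294]
eef_rot: [-3.139, -0.0, 1.565]
force: [1.2, -0.5, -1.5]
grip_width: 0.0275
```

>>> carry_out:
  commands: [1,0.2,0.3,-4,0,0,0,1,0.2,0.3,-8,0,0,0,1,0.2,0.3,-10,0,0,0,1,0.2,0.3,-11.2,0,0,0,1,0.2,0.3,-11.8,0,0,0,1,0.2,0.3,-11.8,0,0,0,1,0.2,0.3,-11.8,0,0,0,0.1,0.2,0.3,-11.8,0,0,0,0.1,0.2,0.3,-11.8,0,0,0,0.1,0.2,0.3,-11.8,0,0,0,0.1,0.2,0.3,-11.8,0,0,0]

```text
time_s: 9.6
ee_pos: [0.6124, 0.2125, 0.012]
eef_rot: [-3.14, -0.0, 1.564]
force: [0.6, -0.6, 0.3]
grip_width: 0.0425
```

>>> carry_out:
  commands: [0.1,0,0,11.8,0,0,0,0.1,0,0,11.8,0,0,0,0.1,0,0,11.8,0,0,0,-0.3,-17.9,6.8,11.8,0,0,0,-0.3,-17.9,6.8,11.8,0,0,0,-0.3,-17.9,6.8,11.8,0,0,0,-0.3,-17.9,6.8,11.8,0,0,0,-0.3,-17.9,6.8,11.8,0,0,0,-0.3,-17.9,6.8,11.8,0,0,0,-0.3,-17.9,6.8,11.8,0,0,0]

```text
time_s: 10.43
ee_pos: [0.433, 0.2811, 0.1308]
eef_rot: [-3.142, -0.001, 1.566]
force: [1.3, 0.4, 0.2]
grip_width: 0.0611
```

```bash
python3 - <<'E'
from fit import *
print(ctrl.get_obs()['ee_pos'])
p,d=viewer.camera("side");cv2.imwrite('pics/c3.png',cv2.resize(p[160:280,150:320],None,fx=4.5,fy=4.5,interpolation=cv2.INTER_CUBIC))
E
```

```text
[0.43295835 0.28114694 0.13079638]
```

View pics/c3.png

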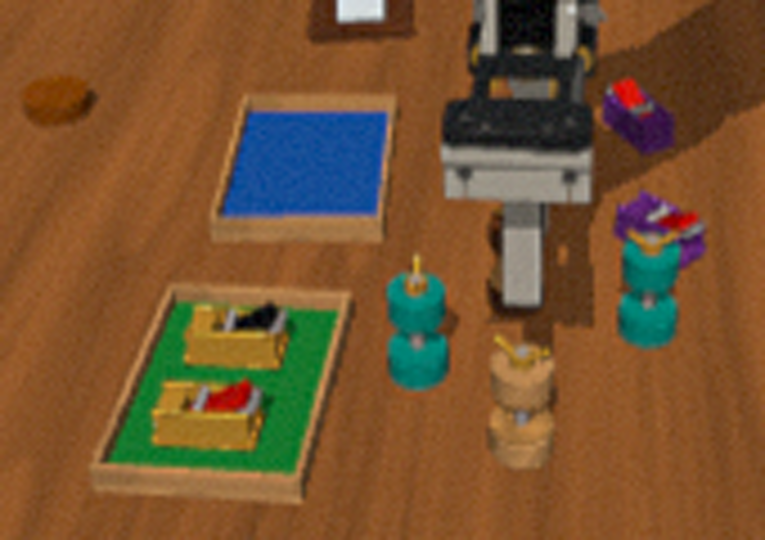

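Both brass planes stand on their soles inside the green tray. The pale clamp at about (266,250) is under the gripper, with the turquoise look-alikes to either side. Next I descend and grip it.

>>> carry_out:
  commands: [-0.3,0,0,-4,0,0,0,-0.3,0,0,-8,0,0,0,-0.3,0,0,-9.5,0,0,0,-0.3,0,0,-9.5,0,0,0,-0.3,0,0,-9.5,0,0,0,1,0,0,-9.5,0,0,0,1,0,0,-9.5,0,0,0,1,0,0,-9.5,0,0,0,1,0,0,-9.5,0,0,0,1,0,0,-9.5,0,0,0,1,0,0,-9.5,0,0,0]
  force: 20

```text
time_s: 11.4
ee_pos: [0.4342, 0.2809, 0.0363]
eef_rot: [3.14, -0.001, 1.565]
force: [0.7, -1.2, 5.9]
grip_width: 0.0354
```

>>> carry_out:
  commands: [1,0,0,11.4,0,0,0,1,0,0,11.4,0,0,0,1,0,0,11.4,0,0,0,1,17.5,-24.4,11.4,0,0,0,1,17.5,-24.4,11.4,0,0,0,1,17.5,-24.4,11.4,0,0,0,1,17.5,-24.4,11.4,0,0,0,1,17.5,-24.4,11.4,0,0,0,1,17.5,-24.4,11.4,0,0,0,1,17.5,-24.4,11.4,0,0,0,1,17.5,-24.4,11.4,0,0,0,1,17.5,-24.4,11.4,0,0,0]

```text
time_s: 12.4
ee_pos: [0.6099, 0.0345, 0.1496]
eef_rot: [3.141, -0.001, 1.562]
force: [-0.8, 0.1, -1.2]
grip_width: 0.0354
```

>>> carry_out:
  commands: [1,0,0.3,-4,0,0,0,1,0,0.3,-7.5,0,0,0,1,0,0.3,-9.3,0,0,0,1,0,0.3,-10.2,0,0,0,1,0,0.3,-10.65,0,0,0,1,0,0.3,-10.65,0,0,0,1,0,0.3,-10.65,0,0,0,-0.2,0,0.3,-10.65,0,0,0,-0.2,0,0.3,-10.65,0,0,0,-0.2,0,0.3,-10.65,0,0,0,-0.2,0,0.3,-10.65,0,0,0]

```text
time_s: 13.32
ee_pos: [0.6102, 0.0375, 0.0436]
eef_rot: [3.14, -0.001, 1.562]
force: [0.3, 0.8, -0.7]
grip_width: 0.0555
```

>>> carry_out:
  commands: [-0.3,0,0,4,0,0,0,-0.3,0,0,9.5,0,0,0,-0.3,0,0,9.5,0,0,0,-0.3,-16.6,10.5,9.5,0,0,0,-0.3,-16.6,10.5,9.5,0,0,0,-0.3,-16.6,10.5,9.5,0,0,0,-0.3,-16.6,10.5,9.5,0,0,0,-0.3,-16.6,10.5,9.5,0,0,0,-0.3,-16.6,10.5,9.5,0,0,0,-0.3,-16.6,10.5,9.5,0,0,0]

```text
time_s: 14.15
ee_pos: [0.4438, 0.1432, 0.1393]
eef_rot: [3.139, -0.002, 1.564]
force: [0.1, -0.4, -0.1]
grip_width: 0.061
```

>>> carry_out:
  commands: [-0.3,0,0,-4,0,0,0,-0.3,0,0,-8,0,0,0,-0.3,0,0,-10.3,0,0,0,-0.3,0,0,-10.3,0,0,0,-0.3,0,0,-10.3,0,0,0,1,0,0,-10.3,0,0,0,1,0,0,-10.3,0,0,0,1,0,0,-10.3,0,0,0,1,0,0,-10.3,0,0,0,1,0,0,-10.3,0,0,0,1,0,0,-10.3,0,0,0]

```text
time_s: 15.07
ee_pos: [0.4444, 0.1433, 0.0371]
eef_rot: [3.137, -0.002, 1.564]
force: [0.6, -1.7, 6.7]
grip_width: 0.0358
```

>>> carry_out:
  commands: [1,0,0,11.4,0,0,0,1,0,0,11.4,0,0,0,1,0,0,11.4,0,0,0,1,16.3,-18.8,11.4,0,0,0,1,16.3,-18.8,11.4,0,0,0,1,16.3,-18.8,11.4,0,0,0,1,16.3,-18.8,11.4,0,0,0,1,16.3,-18.8,11.4,0,0,0,1,16.3,-18.8,11.4,0,0,0,1,16.3,-18.8,11.4,0,0,0,1,16.3,-18.8,11.4,0,0,0]

```text
time_s: 15.98
ee_pos: [0.6075, -0.046, 0.1501]
eef_rot: [3.139, -0.002, 1.562]
force: [-0.0, 0.2, -1.1]
grip_width: 0.0361
```

>>> carry_out:
  commands: [1,0,0,-4,0,0,0,1,0,0,-7.5,0,0,0,1,0,0,-9.3,0,0,0,1,0,0,-10.2,0,0,0,1,0,0,-10.65,0,0,0,1,0,0,-10.65,0,0,0,1,0,0,-10.65,0,0,0,-0.2,0,0,-10.65,0,0,0,-0.2,0,0,-10.65,0,0,0,-0.2,0,0,-10.65,0,0,0,-0.2,0,0,-10.65,0,0,0]

```text
time_s: 16.9
ee_pos: [0.6077, -0.046, 0.0441]
eef_rot: [3.138, -0.002, 1.562]
force: [-0.6, -0.1, 0.4]
grip_width: 0.0557
```

>>> carry_out:
  commands: [-0.2,0,0,4,0,0,0,-0.2,0,0,8,0,0,0,-0.2,0,0,12,0,0,0,-0.2,0,0,12,0,0,0,-0.8,-17,0,12,0,0,0,-0.8,-17,0,12,0,0,0,-0.8,-17,0,12,0,0,0,-0.8,-17,0,12,0,0,0,-0.8,-17,0,12,0,0,0,-0.8,-17,0,12,0,0,0]

```text
time_s: 17.73
ee_pos: [0.4367, -0.0461, 0.1648]
eef_rot: [3.137, -0.002, 1.561]
force: [0.3, -0.5, 0.7]
grip_width: 0.0844
```

```bash
python3 - <<'E'
from fit import *
W={n:viewer.camera(n) for n in("top","side")}
a=cv2.resize(W['side'][0][120:240,150:310],None,fx=2.5,fy=2.5*1.6,interpolation=cv2.INTER_CUBIC)
b=cv2.resize(W['top'][0][130:250,230:350],None,fx=4,fy=4,interpolation=cv2.INTER_CUBIC)
a=cv2.resize(a,(400,480));cv2.imwrite('pics/c4.png',cv2.resize(np.hstack([a,b]),None,fx=.9,fy=.9))
for n in W:
    i=W[n];w=world(n,i[1])[0];
    print(n)
    for k in((.612,.285),(.612,.2125)):print(rect(w,k,.036,.024,.05))
    for k in((.61,.0375),(.6075,-.046)):print(rect(w,k,.03,.055,.073),rect(w,k,.03,.074,.1))
    # sections of tents: points by height
    for c in((.604,-.247),(.426,-.26)):
        s=w[(np.hypot(w[:,0]-c[0],w[:,1]-c[1])<.05)&(w[:,2]>.004)];np.save(f'pics/s_{n}_{c[0]}.npy',s);print(len(s),s[:,2].max(),np.histogram(s[:,2],np.arange(.004,.044,.004))[0])
E
```

```text
top
(126, array([0.613 , 0.2871, 0.0568, 0.0292]), -0.6)
(119, array([0.6127, 0.2127, 0.0561, 0.0265]), -1.4)
(56, array([0.607 , 0.0365, 0.0325, 0.0314]), 0.3) (20, array([0.6084, 0.0311, 0.0266, 0.0208]), -0.5)
(64, array([ 0.6064, -0.0477,  0.0328,  0.0321]), -1.8) (21, array([ 0.6039, -0.0475,  0.0283,  0.0162]), 50.6)
459 0.042507507695477564 [ 46 141 131  38  25  21  22  19  15]
220 0.029960714062783878 [69 33 32 37 35 10  4  0  0]
side
(207, array([0.6149, 0.2864, 0.0595, 0.0304]), -0.6)
(172, array([0.6135, 0.2128, 0.0587, 0.0333]), 1.4)
(83, array([0.6094, 0.0412, 0.0349, 0.0311]), 9.4) (20, array([0.6096, 0.0385, 0.0281, 0.0105]), -31.8)
(74, array([ 0.6076, -0.0443,  0.0356,  0.0296]), 27.6) (17, array([ 0.6099, -0.0472,  0.0257,  0.0125]), 35.6)
227 0.03773921392625877 [13 89 50 20 12 16 12 11  4]
104 0.026363618846247 [24 14 22 18 16 10  0  0  0]
```

View pics/c4.png

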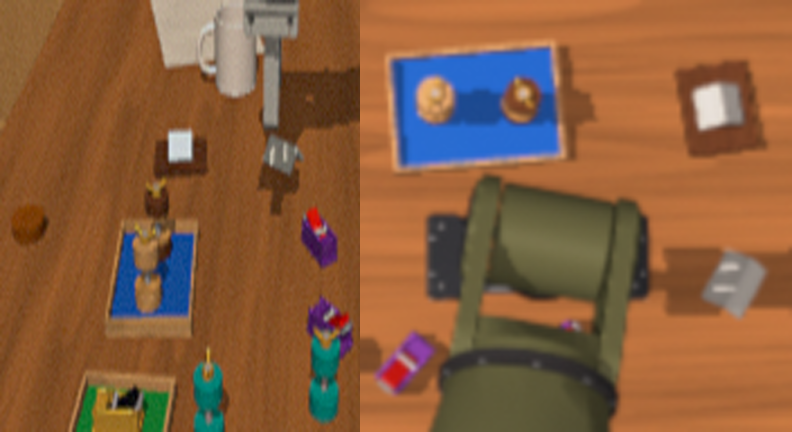

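```bash
cat > sil.py <<'E'
from h import *
from scipy.optimize import minimize
def tent(x,y,yaw,z0,L):
    c,s=np.cos(yaw),np.sin(yaw);P=[]
    for a in(-L/2,L/2):
        for b,z in((-.0226,.0028),(-.0198,0),(.0198,0),(.0226,.0028),(0,.0255)): P.append([x+c*a-s*b,y+s*a+c*b,z0+z])
    return np.array(P)
def box(x,y,yaw,z0,L,W=.07,H=.012):
    c,s=np.cos(yaw),np.sin(yaw)
    return np.array([[x+c*a-s*b,y+s*a+c*b,z0+z] for a in(-L/2,L/2) for b in(-W/2,W/2) for z in(0,H)])
def fit(n,m,model,q0,z0,L,free=3):
    "m soft mask 0..1 on full image; maximise soft IoU"
    S=8;u,v=proj(n,np.array([q0[0],q0[1],z0])).ravel().astype(int)[:2];R=20
    M=cv2.resize(m[v-R:v+R,u-R:u+R].astype(np.float32),None,fx=S,fy=S,interpolation=cv2.INTER_LINEAR)
    def f(q):
        p=(proj(n,model(*q,z0,L))-[u-R,v-R]+.5)*S-.5
        h=cv2.convexHull(p.astype(np.float32));I=np.zeros(M.shape,np.uint8);cv2.fillConvexPoly(I,np.round(h*16).astype(np.int32),1,cv2.LINE_8,4)
        I=cv2.blur(I.astype(np.float32),(S,S));return -np.minimum(I,M).sum()/np.maximum(I,M).sum()
    b=None
    for t in(-.15,0,.15):
        q=[q0[0],q0[1],q0[2]+t];sx=[q]+[list(np.array(q)+d) for d in([.006,0,0],[0,.006,0],[0,0,.15])]
        r=minimize(f,q,method='Nelder-Mead',options=dict(initial_simplex=sx,xatol=1e-5,fatol=1e-6))
        if b is None or r.fun<b.fun:b=r
    return n,np.round(b.x[:2],4),'yaw',round(np.degrees(b.x[2]),1),'IoU',round(-b.fun,3)
def grey(p):
    h=cv2.cvtColor(p.astype(np.float32)/255,cv2.COLOR_BGR2HSV);return np.clip((.42-h[...,1])/.28,0,1)*np.clip((h[...,2]-.3)/.1,0,1)
def dark(p):
    l=p.max(2).astype(float);return np.maximum(np.clip((135-l)/40,0,1),grey(p))
E
python3 - <<'E'
from sil import *
for n in("top","side"):
    p=np.load(f'pics/{n}0.npz')['p']
    print('guard',fit(n,grey(p),tent,[.427,-.26,-.51],0,.056))
    print('rest angle',fit(n,grey(p),tent,[.606,-.247,.13],.012,.04))
    u,v=proj(n,np.array([.67,-.247,0])).ravel().astype(int);u2,v2=proj(n,np.array([.606,-.247,.012])).ravel().astype(int)
    u3,v3=proj(n,np.array([.606+.035,-.247,.012])).ravel().astype(int)
    print(p[v,u],p[v2,u2],p[v3,u3])
E
```

```text
guard ('top', array([ 0.4262, -0.2606]), 'yaw', np.float64(-31.1), 'IoU', np.float64(0.909))
rest angle ('top', array([ 0.6043, -0.2477]), 'yaw', np.float64(7.6), 'IoU', np.float64(0.93))
[ 57 103 173] [205 215 224] [ 39  64 117]
guard ('side', array([ 0.4283, -0.2646]), 'yaw', np.float64(-31.7), 'IoU', np.float64(0.721))
rest angle ('side', array([ 0.6054, -0.2497]), 'yaw', np.float64(3.9), 'IoU', np.float64(0.846))
[ 42  79 131] [206 205 197] [22 44 81]
```

>>> carry_out:
  commands: [-0.8,-0.9,-21.4,-4.5,0,0,-1.05,-0.8,-0.9,-21.4,-4.5,0,0,-1.05,-0.8,-0.9,-21.4,-4.5,0,0,-1.05,-0.8,-0.9,-21.4,-4.5,0,0,-1.05,-0.8,-0.9,-21.4,-4.5,0,0,-1.05,-0.8,-0.9,-21.4,-4.5,0,0,-1.05,-0.8,-0.9,-21.4,-4.5,0,0,-1.05,-0.8,-0.9,-21.4,-4.5,0,0,-1.05,-0.8,-0.9,-21.4,-4.5,0,0,-1.05,-0.8,-0.9,-21.4,-4.5,0,0,-1.05]

```text
time_s: 18.67
ee_pos: [0.4308, -0.2609, 0.1192]
eef_rot: [3.137, -0.002, 0.509]
force: [0.1, -0.1, -1.7]
grip_width: 0.0847
```

>>> carry_out:
  commands: [-0.8,-0.3,0,0,0,0,-1.05,-0.8,-0.3,0,0,0,0,-1.05,-0.8,-0.3,0,0,0,0,-1.05,-0.8,-0.3,0,0,0,0,-1.05,-0.8,-0.3,0,0,0,0,-1.05,-0.8,-0.3,0,0,0,0,-1.05,-0.8,-0.3,0,-4,0,0,-1.05,-0.8,-0.3,0,-4,0,0,-1.05,-0.8,-0.3,0,-4,0,0,-1.05,-0.8,-0.3,0,-4,0,0,-1.05]

```text
time_s: 19.5
ee_pos: [0.4284, -0.261, 0.0785]
eef_rot: [3.137, -0.001, -0.541]
force: [0.1, 0.6, 0.6]
grip_width: 0.0845
```

```bash
python3 - <<'E'
from h import *
print(ctrl.get_obs()['ee_pos'])
p,d=viewer.camera("side");cv2.imwrite('pics/c5.png',cv2.resize(p[100:190,210:330],None,fx=6,fy=6,interpolation=cv2.INTER_CUBIC))
E
```

```text
[ 0.42841477 -0.26104805  0.07847652]
```

View pics/c5.png

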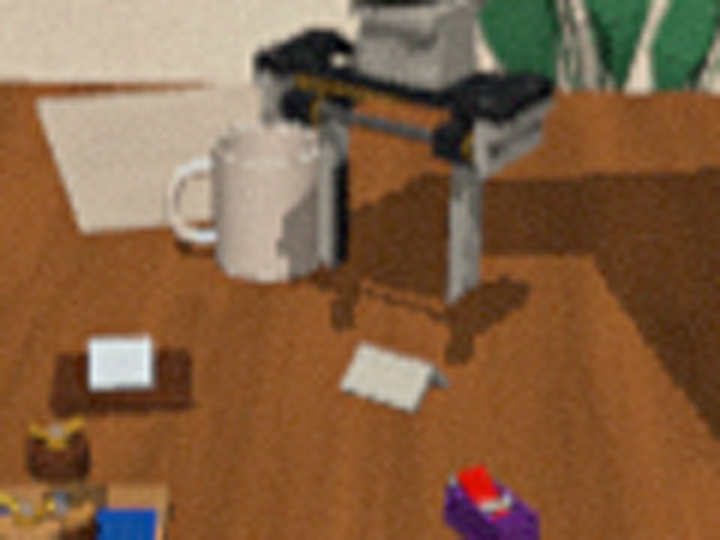

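The fingers straddle the guard (full image about (275,163)), and the jaws line up with its ridge. Descend and grip its ends.

>>> carry_out:
  commands: [-0.8,-0.1,0.05,-3.5,0,0,0,-0.8,-0.1,0.05,-6,0,0,0,-0.8,-0.1,0.05,-7.35,0,0,0,-0.8,-0.1,0.05,-7.35,0,0,0,-0.8,-0.1,0.05,-7.35,0,0,0,1,-0.1,0.05,-7.35,0,0,0,1,-0.1,0.05,-7.35,0,0,0,1,-0.1,0.05,-7.35,0,0,0,1,-0.1,0.05,-7.35,0,0,0,1,-0.1,0.05,-7.35,0,0,0,1,-0.1,0.05,-7.35,0,0,0]
  force: 15

```text
time_s: 20.47
ee_pos: [0.4277, -0.2607, 0.0058]
eef_rot: [3.137, -0.002, -0.538]
force: [-0.3, -0.2, 4.0]
grip_width: 0.0556
```

>>> carry_out:
  commands: [1,0,0,4,0,0,0,1,0,0,8,0,0,0,1,17.85,1.25,8,0,0,0.669,1,17.85,1.25,8,0,0,0.669,1,17.85,1.25,8,0,0,0.669,1,17.85,1.25,8,0,0,0.669,1,17.85,1.25,8,0,0,0.669,1,17.85,1.25,8,0,0,0.669,1,17.85,1.25,8,0,0,0.669,1,17.85,1.25,8,0,0,0.669,1,17.85,1.25,8,0,0,0.669,1,17.85,1.25,8,0,0,0.669]

```text
time_s: 21.47
ee_pos: [0.6058, -0.2485, 0.0861]
eef_rot: [3.136, -0.003, 0.13]
force: [-0.5, -0.1, -0.8]
grip_width: 0.0558
```

```bash
python3 - <<'E'
from sil import *
o=ctrl.get_obs();print(o['ee_pos'],o['eef_rot'])
p,d=viewer.camera("side");cv2.imwrite('pics/c6.png',cv2.resize(p[110:180,190:290],None,fx=7.5,fy=7.5,interpolation=cv2.INTER_CUBIC))
E
```

```text
[ 0.60581525 -0.24851034  0.08611631] [ 3.13648663e+00 -2.50745061e-03  1.29517519e-01]
```

View pics/c6.png

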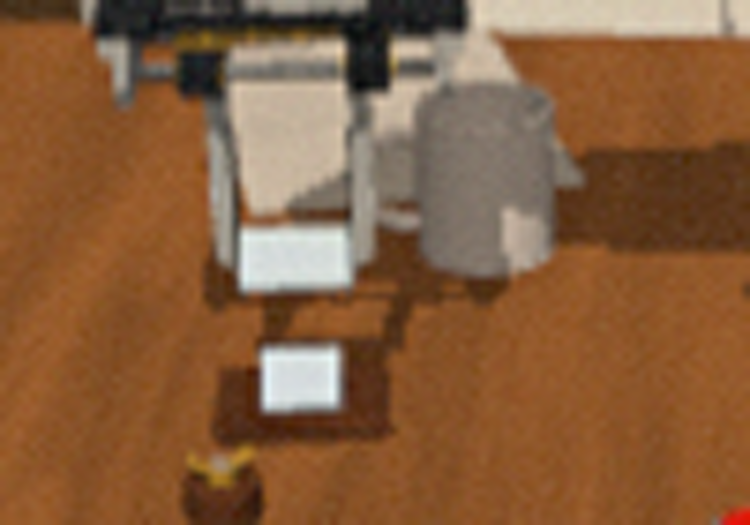

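```bash
cat > rel.py <<'E'
from sil import *
def face(p,d,u0,v0,u1,v1):
    "front-leg face points, world (eroded grey blob)"
    m=np.zeros(d.shape,np.uint8);m[v0:v1,u0:u1]=(p.min(2)[v0:v1,u0:u1]>150)
    m1=cv2.erode(m,np.ones((3,3),np.uint8))>0
    return world('side',d,m1)[0],m
E
python3 - <<'E'
from rel import *
G=[];Rr=[]
for k in range(6):
    p,d=viewer.camera('side')
    for L,b in((G,(222,138,237,151)),(Rr,(224,154,237,167))):
        w,m=face(p,d,*b)
        L.append(np.r_[np.median(w,0),w.mean(0),m.sum(),len(w)])
print(np.round(np.mean(G,0),4));print(np.round(np.mean(Rr,0),4));print(np.std(G,0).round(4)[:3])
print('diff',(np.mean(G,0)-np.mean(Rr,0)).round(4)[:6])
E
```

```text
[ 6.036000e-01 -2.376000e-01  9.430000e-02  6.041000e-01 -2.375000e-01
  9.440000e-02  1.158333e+02  7.116670e+01]
[ 6.061e-01 -2.379e-01  2.610e-02  6.052e-01 -2.374e-01  2.620e-02
  7.550e+01  4.200e+01]
[0.0001 0.0005 0.0004]
diff [-0.0026  0.0004  0.0682 -0.0011 -0.0001  0.0682]
```

>>> carry_out:
  commands: [1,0.15,0,-2,0,0,0,1,0.15,0,-3.5,0,0,0,1,0.15,0,-4.5,0,0,0,1,0.15,0,-5.2,0,0,0,1,0.15,0,-5.7,0,0,0,1,0.15,0,-6,0,0,0,1,0.15,0,-6.1,0,0,0,1,0.15,0,-6.1,0,0,0]

```text
time_s: 22.48
ee_pos: [0.6078, -0.2484, 0.0252]
eef_rot: [3.136, -0.003, 0.131]
force: [1.2, -0.8, 0.7]
grip_width: 0.0556
```

>>> carry_out:
  commands: [1,0,0,-0.1,0,0,0,1,0,0,-0.15,0,0,0,1,0,0,-0.2,0,0,0,1,0,0,-0.2,0,0,0]

```text
time_s: 22.82
ee_pos: [0.608, -0.2485, 0.0237]
eef_rot: [3.136, -0.003, 0.131]
force: [0.1, -0.4, 1.5]
grip_width: 0.0558
```

>>> carry_out:
  commands: [1,0,0,-0.05,0,0,0,-0.5,0,0,0,0,0,0,-0.5,0,0,0,0,0,0,-0.5,0,0,0,0,0,0,-0.5,0,0,0,0,0,0,-0.5,0,0,3,0,0,0,-0.5,0,0,7,0,0,0,-0.5,0,0,12,0,0,0,-0.5,0,0,12,0,0,0]

```text
time_s: 23.57
ee_pos: [0.6101, -0.2495, 0.1513]
eef_rot: [3.131, -0.011, 0.131]
force: [0.9, -0.3, 0.4]
grip_width: 0.0707
```

>>> carry_out:
  commands: [-0.5,-20,0,6,0,0,0,-0.5,-20,0,6,0,0,0,-0.5,-20,0,6,0,0,0,-0.5,-20,0,6,0,0,0,-0.5,-20,0,6,0,0,0,-0.5,-20,0,6,0,0,0,-0.5,-20,0,6,0,0,0]

```text
time_s: 24.15
ee_pos: [0.4095, -0.2499, 0.2126]
eef_rot: [3.129, -0.014, 0.13]
force: [1.2, -0.1, -0.2]
grip_width: 0.0702
```

```bash
python3 - <<'E'
from sil import *
p,d=viewer.camera("side");t,td=viewer.camera("top")
print('guard side',fit('side',grey(p),tent,[.607,-.248,.13],.0177,.056),fit('top',grey(t),tent,[.605,-.248,.13],.0177,.056))
for n,dd in(('side',d),('top',td)):
    w=world(n,dd)[0];s=w[(abs(w[:,0]-.606)<.02)&(abs(w[:,1]+.248)<.004)];print(n,'ridge z',np.percentile(s[:,2],[50,90]).round(4))
a=cv2.resize(p[135:185,195:275],(480,300),interpolation=cv2.INTER_CUBIC)
a2=cv2.resize(p[150:280,150:310],(320,260),interpolation=cv2.INTER_CUBIC)
b=cv2.resize(t[130:200,160:360],(800,280),interpolation=cv2.INTER_CUBIC)
cv2.imwrite('pics/c7.png',np.vstack([np.hstack([a,cv2.copyMakeBorder(a2,0,40,0,0,cv2.BORDER_CONSTANT)]),b]))
E
```

```text
guard side ('side', array([ 0.608 , -0.2488]), 'yaw', np.float64(3.7), 'IoU', np.float64(0.759)) ('top', array([ 0.6059, -0.2471]), 'yaw', np.float64(7.8), 'IoU', np.float64(0.929))
side ridge z [0.0407 0.0438]
top ridge z [0.0394 0.0429]
```

View pics/c7.png

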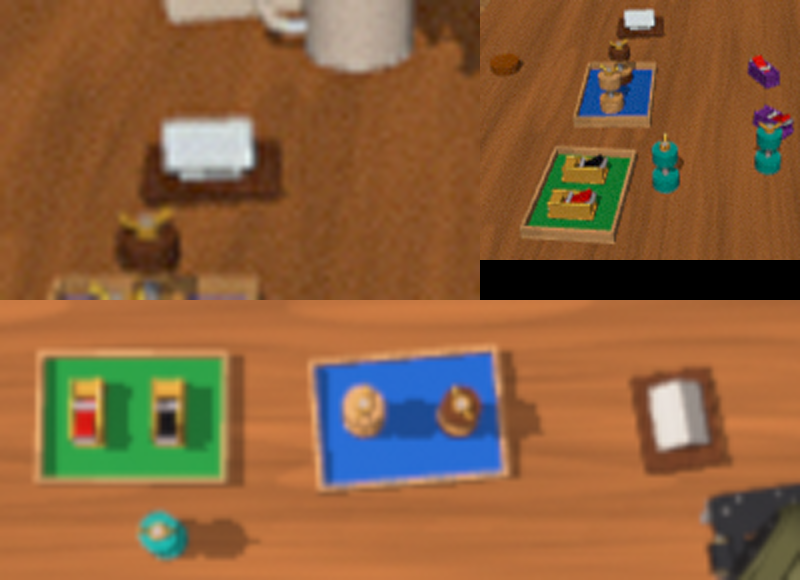

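```bash
python3 -c "
from station import ticket
print(ticket.hand_in())"
```

```text
the job is handed in; nothing more can be done
None
```

The job is done and handed in at about 24 s on the robot's clock, well inside the 144 s limit. I placed the two brass planes first, then the two clamps, then the angle.

- **Planes:** the last pictures show both standing on their soles in the green tray.
- **Clamps:** the last pictures show both standing upright in the blue tray.
- **Angle:** it sits over the shorter one with its ridge at about 43–44 mm, against 43.2 mm expected. In the top view it is about 1.6 mm off centre along the ridge, inside the 8 mm overhang at each end, with sideways position and direction matching.
- **Hands off:** the gripper is open and clear of everything. The arm never went near the glue bottle or the mug. I did not re-measure either afterwards; the mug was partly in the last crops and the bottle was not.
- **Disagreement:** the side camera's outline fit gave the angle a direction of 3.7° against 7.8° from the top camera. It showed the same difference for the fixed angle before placing (3.9° against 7.6°), so I put it down to that view rather than a misfit. The two cameras also differed by about 2–3 mm in x, so I worked with in-between values.

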